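Flip the stock tags on the watchmaker's parts board

ROBOT

A 7-joint arm with a two-finger parallel gripper is mounted at the origin on the work surface. World frame = base frame: x ahead of the robot, y to its left, z up, the work surface at z = 0. Lengths are in m, angles in rad, forces in N, time in s.
With the tool pointing down it reaches from about 0.425 to 0.825 m from the base axis. Payload 3.6 kg.
Tool frame: the origin (TCP) lies on the mounting face of the last link; the fingertips stand 186 mm ahead of it and the grasp point (between the pads) lies 167 mm ahead of it (tip_extent is the z of the fingertips in the tool frame, in m); z points along the fingers, y is the line along which they close (so a half turn about z gives the same grasp; the last joint's range is limited). The gripper opens to 93 mm and grips with 3 to 60 N. Pads are 15 mm wide; open, the fingers measure 128 mm over their backs; the gripper's body (75 mm by 188 mm) begins 65 mm behind the grasp point.
Start: joints at [1.115, 0.615, -0.013, 1.423, 0.008, 1.103, -0.04], TCP at [0.27, -0.591, 0.405] pointing down, gripper open.
Joint ranges: [-3.12, 3.12], [-0.3, 2.06], [-1.34, 1.32], [0.26, 2.42], [-1.36, 4.5], [0.01, 1.98], [-2.84, 2.84]. Speed limits (rad/s): [2.79, 2.79, 3.14, 3.14, 3.14, 3.14, 3.14].

INTERFACE

Orientations are given as a rotation vector (axis times angle).
In Python, from cell import * gives the robot as it stands.
- The arm moves only by the tool tcp_steps, called after "Request:" as a command line: name --argument value ..., lists and objects as JSON in quotes. Schema: {"type":"object","properties":{"motion":{"type":"array","items":{"type":"array","prefixItems":[{"type":"array","items":{"type":"number"},"minItems":3,"maxItems":3},{"type":"number"},{"type":"number"}],"minItems":3,"maxItems":3},"minItems":1,"maxItems":10},"squeeze":{"type":"number"},"only":{"type":"string"},"quiet":{"type":"boolean"},"lines":{"type":"string"}},"required":["motion"],"additionalProperties":false}. motion is a list of rows, 1 to 10 of them, each written [[dx, dy, dz], turn, opening]: dx, dy, dz in parts of the range, where 1.0 means 50 cm, then a turn about the tool's z in a scale on which 1.0 is 180 degrees, then the finger opening in m; each row is the pose to reach, as a shift and turn from the pose commanded when the call began, along the tool's axes at that moment; what a row does not reach only later rows make up. A row lasts 1/8 s, in which the tool goes at most 0.0625 m and 0.188 rad, less where a joint would pass 70% of its speed; a pose out of reach is approached as far as the arm can. The fingers move at their own pace and stop on an object; squeeze is the grip in N (left out, the last holds). Time passes only in rows, so rows that do not move let the fingers close. The tool returns the time, the measured TCP pose, the force, the opening and the grip force at its end. only (a regular expression) keeps the lines of the reply that match it, lines (a string "A,B") keeps lines A to B, and quiet returns only ok. A shift or turn number past 1, either way, is cut back to 1. Input that does not fit is refused with a message, and nothing moves.
- read_state(): the state, without advancing time (a new reading comes with each control period).
- camera(name): name is "scene" or "side" or "wrist"; returns a dict with "color" (480x640x3 uint8, red, green, blue), "vfov" (degrees; the focal length in pixels is half the picture's height over the tangent of half this angle, whatever the lens; pixels are square), "cx", "cy" (the principal point, pixels), "R" (3x3) and "t" (3): a world point X has camera coordinates R X + t; the wrist camera has in their place "tool_from_camera" (4x4, takes a point from camera to tool coordinates, whose origin is the TCP and whose axes are the flange's). Camera axes: x right, y down, z forward; pixel columns grow to the right and rows downward; lengths in m; the calibration is good to about 2 mm. A picture is of the moment at which its call begins: read the wrist's pose just before it. There is no depth.
- job_done(): hands the job in; it is judged then, once.
The state is a dict: "clock": time; "joint_positions": joint angles; "joint_velocities": joint speeds; "tau": joint torques, N m; "tcp_pos": TCP position; "eef_rot": TCP orientation; "force": force on the tool from outside, world axes, zero at the start; "torque": the same for the moment, N m; "gripper_width": finger opening in m; "finger_force": force on a finger pad.
Only numpy, scipy, OpenCV 4.12 (cv2) and the standard library are available. Lean on these libraries where they do the work, as an engineer would, in place of code of your own. Each camera call takes 0.05 s, during which the arm holds its last target. There are 200 camera calls.

TASK

Each of the four parts bins on the watch repairer's stock board has a hinged red-and-green tag in front of it, on the robot's side. With a fingertip, push over the tags that are wrong, so that only the bins heaped full show green on top and a bin that is nearly empty shows red, every tag resting against its stop. Do not grasp, lift or shift the bins, the tin, the loupe or the jar.

Things in the scene. Friction and masses are not known exactly. Their poses are not given: they have to be found in the camera images.
- board: brown wooden stock board, 290 (x) x 580 (y) x 12 mm thick, fixed to the bench; origin at the centre of its underside on the bench. Its x axis points away from the robot, its y axis along the row of bins (to the left). Four places, 140 mm apart, at y = -210, -70, 70, 210 mm; in each a tag stand (at x = -35 mm) with its bin directly behind it (at x = +75 mm).
- stand_1: dark steel tag stand, 60 (x) x 30 mm foot, fixed on the board, axes parallel to the board's; origin at the centre of its underside, on the board's top. The tag's hinge runs along the stand's x axis, 14 mm above the origin. A fixed V of two thin cheeks behind the tag reaches 33 mm above the origin and 24 mm to either side. Which stand is in which place varies.
- stand_2: dark steel tag stand, 60 (x) x 30 mm foot, fixed on the board, axes parallel to the board's; origin at the centre of its underside, on the board's top. The tag's hinge runs along the stand's x axis, 14 mm above the origin. A fixed V of two thin cheeks behind the tag reaches 33 mm above the origin and 24 mm to either side. Which stand is in which place varies.
- stand_3: dark steel tag stand, 60 (x) x 30 mm foot, fixed on the board, axes parallel to the board's; origin at the centre of its underside, on the board's top. The tag's hinge runs along the stand's x axis, 14 mm above the origin. A fixed V of two thin cheeks behind the tag reaches 33 mm above the origin and 24 mm to either side. Which stand is in which place varies.
- stand_4: dark steel tag stand, 60 (x) x 30 mm foot, fixed on the board, axes parallel to the board's; origin at the centre of its underside, on the board's top. The tag's hinge runs along the stand's x axis, 14 mm above the origin. A fixed V of two thin cheeks behind the tag reaches 33 mm above the origin and 24 mm to either side. Which stand is in which place varies.
- tag_1 (a joint): lean of the tag on stand_1: plate 50 (along x) x 60 high x 4 mm, one face green, one red, hinged at its lower edge. 0 = upright; +0.65 = leans left (stand's +y) on its stop, GREEN face up; -0.65 = leans right (-y), RED face up. Almost free hinge: past upright the tag (25 g) falls to the other stop and stays there.
- tag_1_edge (a point): middle of the free edge of tag_1, 60 mm from the hinge; along it runs a black bead of 7 mm diameter, 52 mm long. At rest the edge is 62 mm above the board's top (74 upright) and 36 mm to the side of the hinge. Push the bead sideways, from the side to which it leans, with the side of a downward finger.
- tag_2 (a joint): lean of the tag on stand_2: plate 50 (along x) x 60 high x 4 mm, one face green, one red, hinged at its lower edge. 0 = upright; +0.65 = leans left (stand's +y) on its stop, GREEN face up; -0.65 = leans right (-y), RED face up. Almost free hinge: past upright the tag (25 g) falls to the other stop and stays there.
- tag_2_edge (a point): middle of the free edge of tag_2, 60 mm from the hinge; along it runs a black bead of 7 mm diameter, 52 mm long. At rest the edge is 62 mm above the board's top (74 upright) and 36 mm to the side of the hinge. Push the bead sideways, from the side to which it leans, with the side of a downward finger.
- tag_3 (a joint): lean of the tag on stand_3: plate 50 (along x) x 60 high x 4 mm, one face green, one red, hinged at its lower edge. 0 = upright; +0.65 = leans left (stand's +y) on its stop, GREEN face up; -0.65 = leans right (-y), RED face up. Almost free hinge: past upright the tag (25 g) falls to the other stop and stays there.
- tag_3_edge (a point): middle of the free edge of tag_3, 60 mm from the hinge; along it runs a black bead of 7 mm diameter, 52 mm long. At rest the edge is 62 mm above the board's top (74 upright) and 36 mm to the side of the hinge. Push the bead sideways, from the side to which it leans, with the side of a downward finger.
- tag_4 (a joint): lean of the tag on stand_4: plate 50 (along x) x 60 high x 4 mm, one face green, one red, hinged at its lower edge. 0 = upright; +0.65 = leans left (stand's +y) on its stop, GREEN face up; -0.65 = leans right (-y), RED face up. Almost free hinge: past upright the tag (25 g) falls to the other stop and stays there.
- tag_4_edge (a point): middle of the free edge of tag_4, 60 mm from the hinge; along it runs a black bead of 7 mm diameter, 52 mm long. At rest the edge is 62 mm above the board's top (74 upright) and 36 mm to the side of the hinge. Push the bead sideways, from the side to which it leans, with the side of a downward finger.
- bin_cases: open cream plastic bin, 75 x 75 x 32 mm, loose, origin at the centre of its underside; FULL: heaped to the brim with steel watch cases with white dials.
- bin_movements: open cream plastic bin, 75 x 75 x 32 mm, loose, origin at the centre of its underside; FULL: heaped to the brim with brass watch movements.
- bin_bezels: open cream plastic bin, 75 x 75 x 32 mm, loose, origin at the centre of its underside; FULL: heaped to the brim with blue plastic bezels with white centres.
- bin_low: open cream plastic bin, 75 x 75 x 32 mm, loose, origin at the centre of its underside; NOT full: only two watch cases lie on its floor.
- tin: round lidded steel tin, 48 mm diameter, 30 mm high, loose bystander on the near strip of the board; origin at the centre of its underside.
- loupe: black eye loupe, 34 mm diameter at the foot, 27 mm high, loose bystander on the near strip; origin at the centre of its underside.
- capjar: white screw-cap jar, 42 mm diameter, 30 mm high, loose bystander on the near strip; origin at the centre of its underside.
Not all that is in view belongs to the job. What is shaped like the bin_low but purple is not meant.

How it is judged:
By the outcome, as a careful person would: the job done as asked, in the order asked, and still so for the second after the job is handed in, with the robot touching nothing.
It also fails if it takes over 58 s, if anything falls off the work surface, if the arm or the gripper's body presses on something with over 40 N, if the wrist force passes 120 N, or if a joint passes its speed limit or range.

## Working session

There is one attempt and no reset: what is moved stays moved. The work goes in short steps, Python scripts to look and compute and a tool call to move; the robot and the scene stay as the last step left them, time stands still between calls to the robot, and variables do not carry over. Pictures are saved under pics/ and viewed, at most 10 in all, crops included, and the job is handed in when it is done.

```bash
mkdir -p pics; python3 - <<'E'
from cell import *
import cv2,pickle,numpy as np
s=read_state();print({k:np.round(s[k],3) for k in("clock","tcp_pos","eef_rot","gripper_width")})
d={}
for n in("scene","side"):
    c=camera(n);d[n]=c;cv2.imwrite(f"pics/{n}0.png",c["color"][:,:,::-1]);print(n,c["vfov"],c["cx"],c["cy"],c["R"],c["t"])
pickle.dump(d,open("c0.pkl","wb"))
E
```

```text
{'clock': np.float64(0.0), 'tcp_pos': array([ 0.27 , -0.591,  0.404]), 'eef_rot': array([-3.067e+00, -6.680e-01,  1.000e-03]), 'gripper_width': np.float64(0.093)}
scene 56.05394688823939 321.63944133539513 232.88047903495408 [[ 0.37692671  0.92623411 -0.00407934]
 [ 0.59350759 -0.24490173 -0.76666283]
 [-0.71110829  0.28655457 -0.64203697]] [-0.19079023 -0.31454333  1.47932463]
side 44.28460956288078 320.6889503570415 242.68077353867162 [[-0.98467524 -0.1741862   0.00859277]
 [-0.12868144  0.69241506 -0.70993132]
 [ 0.11771048 -0.70015752 -0.70421849]] [0.61586827 0.16969119 1.01571334]
```

View pics/scene0.png

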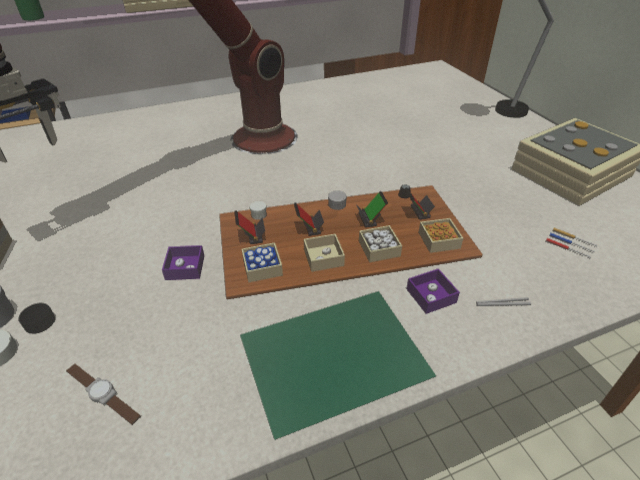

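View pics/side0.png

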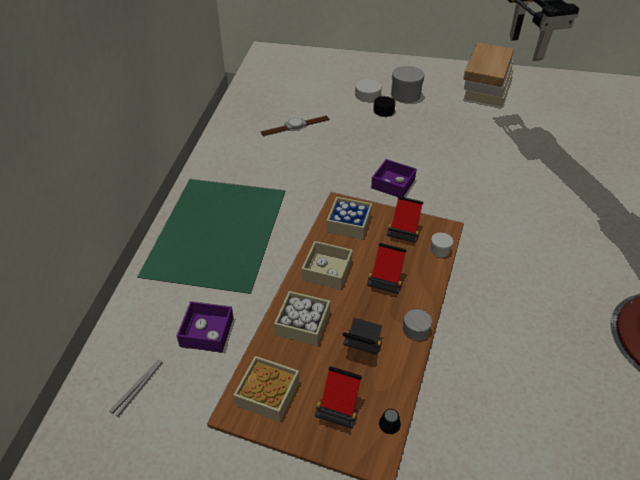

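The pictures show the bins from −y to +y: bezels (scene 262,258), low (324,250), cases (381,240) and movements (441,233). The side view shows red up at bezels (407,215), low (389,265) and movements (341,392). The cases tag is green in the scene view (375,207). So the bezels and movements tags are wrong, and both must be pushed from the −y side towards +y.

```bash
cat > h.py <<'E'
import numpy as np,cv2,pickle
def ray(c,p):
    f=240/np.tan(np.radians(c["vfov"])/2)
    d=c["R"].T@np.array([(p[0]-c["cx"])/f,(p[1]-c["cy"])/f,1]);o=-c["R"].T@c["t"];return o,d
def plane(c,p,z):
    o,d=ray(c,p);return (o+d*(z-o[2])/d[2])
def proj(c,X):
    f=240/np.tan(np.radians(c["vfov"])/2)
    q=c["R"]@np.array(X)+c["t"];return q[:2]/q[2]*f+[c["cx"],c["cy"]]
E
python3 - <<'E'
from h import *
d=pickle.load(open("c0.pkl","rb"))
B={}
for n,c in d.items():
    hsv=cv2.cvtColor(c["color"],cv2.COLOR_RGB2HSV)
    m=cv2.inRange(hsv,(3,90,40),(16,255,200)); m=cv2.morphologyEx(m,cv2.MORPH_OPEN,np.ones((3,3)))
    roi=np.zeros_like(m); roi[(slice(180,300),slice(210,490)) if n=="scene" else (slice(185,480),slice(200,470))]=255
    pts=cv2.findNonZero(cv2.morphologyEx(m&roi,cv2.MORPH_OPEN,np.ones((5,5))))
    W=np.array([plane(c,p[0],.012)[:2] for p in pts],np.float32)
    r=cv2.minAreaRect(W); print(n,r, np.round(cv2.boxPoints(r),3).tolist())
    red=cv2.inRange(hsv,(0,200,90),(3,255,255))|cv2.inRange(hsv,(175,200,90),(180,255,255))
    k,l,st,ce=cv2.connectedComponentsWithStats(red&roi)
    for i in range(1,k):
        if st[i,4]>40: print(n,"red",st[i],ce[i].round(1),plane(c,ce[i],.05).round(3))
E
```

```text
scene ((0.563052773475647, 0.03432244062423706), (0.5759507417678833, 0.293758749961853), 80.36598205566406) [[0.3700000047683716, -0.22499999403953552], [0.6600000262260437, -0.27399998903274536], [0.7559999823570251, 0.2939999997615814], [0.4659999907016754, 0.34299999475479126]]
side ((0.5578944683074951, 0.03920784592628479), (0.5806694030761719, 0.28820210695266724), 80.549560546875) [[0.36800000071525574, -0.2240000069141388], [0.6520000100135803, -0.2709999978542328], [0.7480000257492065, 0.3019999861717224], [0.46299999952316284, 0.3490000069141388]]
side red [392 200  30  33 702] [406.4 215.5] [ 0.486 -0.181  0.05 ]
side red [372 246  33  37 832] [388.2 264.1] [ 0.509 -0.043  0.05 ]
side red [ 321  371   39   45 1182] [340.2 392.5] [0.555 0.233 0.05 ]
```

Careful with the scale: shifts go in shares of 50 cm and turns go in shares of 180 degrees. That gives: 0.346 m is 0.692, -0.247 m is -0.494, -0.976 rad is -0.3107.

Request:
tcp_steps --motion '[[[0.692,-0.494,0.08],-0.3107,0],[[0.692,-0.494,0.08],-0.3107,0],[[0.692,-0.494,0.08],-0.3107,0],[[0.692,-0.494,0.08],-0.3107,0],[[0.692,-0.494,0.08],-0.3107,0],[[0.692,-0.494,0.08],-0.3107,0],[[0.692,-0.494,0.08],-0.3107,0],[[0.692,-0.494,0.08],-0.3107,0],[[0.692,-0.494,0.08],-0.3107,0],[[0.692,-0.494,0.08],-0.3107,0]]'

```text
clock: 1.35
tcp_pos: [0.4813, -0.2245, 0.3646]
eef_rot: [2.401, 2.025, -0.002]
force: [-0.6, -0.6, -0.1]
gripper_width: 0.0013
finger_force: 0.0
```

```bash
python3 - <<'E'
from cell import *
import cv2,numpy as np
from scipy.spatial.transform import Rotation as R
from h import *
s=read_state();print(s["tcp_pos"],R.from_rotvec(s["eef_rot"]).as_matrix().round(3),np.round(s["joint_positions"],2),s["gripper_width"])
E
```

```text
[ 0.48134633 -0.22445251  0.36461436] [[ 0.169  0.986 -0.001]
 [ 0.986 -0.169 -0.001]
 [-0.001 -0.001 -1.   ]] [ 0.6   0.49 -0.3   1.81  0.19  0.86  0.04] 0.0012627887579247463
```

Converted, 0.118 m is 0.236, 0.06 m is 0.12.

Request:
tcp_steps --motion '[[[0,0,0.12],0,0],[[0,0,0.236],0,0],[[0,0,0.236],0,0]]'

```text
clock: 1.72
tcp_pos: [0.48, -0.2235, 0.2432]
eef_rot: [-2.394, -2.021, 0.008]
force: [-0.6, 0.2, 0.1]
gripper_width: 0.0003
finger_force: 0.0
```

```bash
python3 - <<'E'
from cell import *
import cv2
a=camera("side")["color"][120:460,220:520,::-1];b=camera("scene")["color"][120:300,200:500,::-1]
import numpy as np
a=cv2.resize(a,None,fx=1.3,fy=1.3);b=cv2.resize(b,(390,234));p=np.zeros((442,780,3),np.uint8);p[:,:390]=a;p[:234,390:]=b
cv2.imwrite("pics/a.png",p)
E
```

```text
(no output)
```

View pics/a.png

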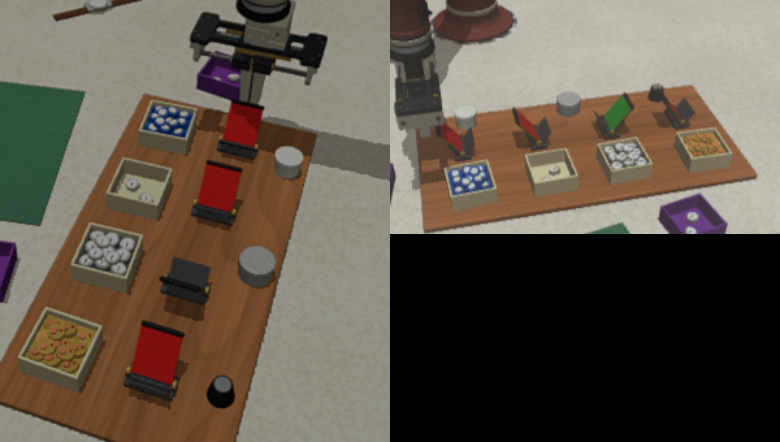

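The fingertip is on the −y side of the bezels tag (242,95 in the composite), at bead height and centred on it, with nothing else near. I'll push.

Converted, -0.12 m is -0.24, -0.06 m is -0.12.

Request:
tcp_steps --motion '[[[0.03,0,0],0,0],[[0.06,0,0],0,0],[[0.084,0,0],0,0],[[0.108,0,0],0,0],[[0.132,0,0],0,0],[[0.136,0,0],0,0],[[0.12,0,0],0,0],[[0.12,0,-0.12],0,0],[[0.12,0,-0.24],0,0],[[0.12,0,-0.24],0,0]]'

```text
clock: 3.08
tcp_pos: [0.4932, -0.165, 0.3713]
eef_rot: [2.394, 2.02, 0.008]
force: [0.2, 0.6, -0.9]
gripper_width: 0.0001
finger_force: 0.0
```

```bash
python3 - <<'E'
from cell import *
import cv2,numpy as np
s=read_state();print(s["tcp_pos"],s["force"])
a=camera("side")["color"][120:460,220:520,::-1];b=camera("scene")["color"][120:300,200:500,::-1]
a=cv2.resize(a,None,fx=1.3,fy=1.3);b=cv2.resize(b,(390,234));p=np.zeros((442,780,3),np.uint8);p[:,:390]=a;p[:234,390:]=b
cv2.imwrite("pics/b.png",p)
E
```

```text
[ 0.49317501 -0.16504406  0.3712657 ] [ 0.24515779  0.57331235 -0.93508299]
```

View pics/b.png

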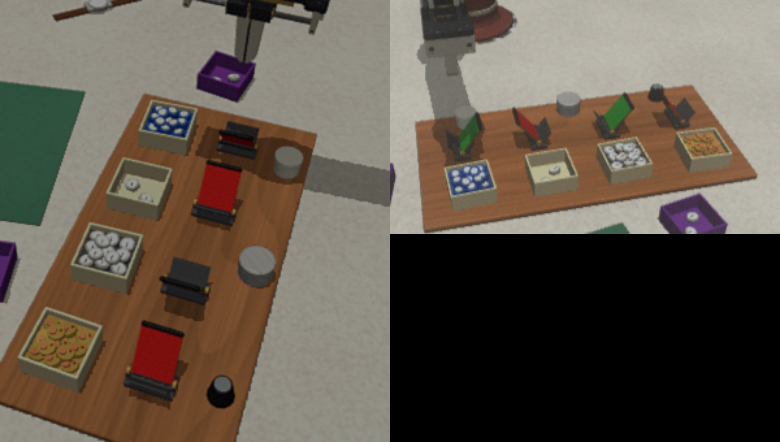

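The bezels tag now shows green in the scene view (468,135), but it may not have settled. I'll move high to the next tag and check it again from there.

Converted, 0.36 m is 0.72, -0.001 m is -0.002.

Request:
tcp_steps --motion '[[[0.72,-0.002,0],0,0],[[0.72,-0.002,0],0,0],[[0.72,-0.002,0],0,0],[[0.72,-0.002,0],0,0],[[0.72,-0.002,0],0,0],[[0.72,-0.002,0],0,0],[[0.72,-0.002,0],0,0],[[0.72,-0.002,0],0,0]]'

```text
clock: 4.18
tcp_pos: [0.5506, 0.1902, 0.3648]
eef_rot: [2.399, 2.028, -0.007]
force: [-0.5, 0.3, 0.4]
gripper_width: 0.0005
finger_force: 0.0
```

```bash
python3 - <<'E'
from cell import *
import cv2,numpy as np
from scipy.spatial.transform import Rotation as R
s=read_state();print(s["tcp_pos"],s["force"],R.from_rotvec(s["eef_rot"]).as_matrix().round(3)[:,:2])
a=camera("side")["color"][180:380,320:480,::-1];b=camera("scene")["color"][170:290,210:390,::-1]
a=cv2.resize(a,(320,400));b=cv2.resize(b,(450,300));p=np.zeros((400,770,3),np.uint8);p[:,:320]=a;p[:300,320:]=b
cv2.imwrite("pics/c.png",p)
E
```

```text
[0.55056758 0.19022626 0.36481155] [-0.48507975  0.25786892  0.39663577] [[ 0.166  0.986]
 [ 0.986 -0.166]
 [-0.004 -0.003]]
```

View pics/c.png

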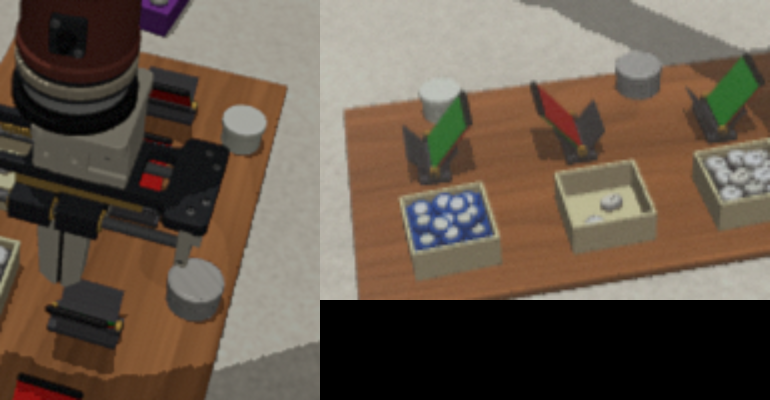

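The bezels tag leans left with green up, the same way as the cases tag. The finger is above the gap between the cases and movements tags, so I'll descend and push.

Converted, 0.118 m is 0.236, 0.068 m is 0.136.

Request:
tcp_steps --motion '[[[0,0,0.12],0,0],[[0,0,0.236],0,0],[[0,0,0.236],0,0],[[0.03,0,0.236],0,0],[[0.06,0,0.236],0,0],[[0.084,0,0.236],0,0],[[0.108,0,0.236],0,0],[[0.132,0,0.236],0,0],[[0.136,0,0.236],0,0],[[0.12,0,0.236],0,0]]'

```text
clock: 5.52
tcp_pos: [0.5603, 0.2513, 0.2486]
eef_rot: [-2.397, -2.031, 0.0]
force: [-0.0, -1.2, 0.2]
gripper_width: 0.0005
finger_force: 0.0
```

Request:
tcp_steps --motion '[[[0,0,-0.12],0,0],[[0,0,-0.24],0,0],[[-0.12,-0.12,-0.28],0,0],[[-0.24,-0.24,-0.28],0,0],[[-0.24,-0.24,-0.28],0,0],[[-0.24,-0.24,-0.28],0,0],[[-0.24,-0.24,-0.28],0,0],[[-0.24,-0.24,-0.28],0,0]]'

```text
clock: 6.52
tcp_pos: [0.4233, 0.1528, 0.3888]
eef_rot: [-2.398, -2.029, -0.002]
force: [-0.0, -0.7, 0.6]
gripper_width: 0.0003
finger_force: 0.0
```

```bash
python3 - <<'E'
from cell import *
import cv2,numpy as np
from h import *
s=read_state();print(s["tcp_pos"],s["force"])
A=camera("side");B=camera("scene")
ex=np.array([.986,-.165,0]);ey=np.array([.165,.986,0]);o=np.array([.561,.037,.012])
ims=[]
for c in(A,B):
    im=c["color"][:,:,::-1].copy()
    for y,sg in((-.21,1),(-.07,-1),(.07,1),(.21,1)):
        for t in(-.026,.026):
            p=proj(c,o+(t-.035)*ex+(y+sg*.0363)*ey+[0,0,.062]);cv2.circle(im,tuple(int(v) for v in p.round()),1,(255,255,0),-1)
    ims.append(im)
a=cv2.resize(ims[0][180:460,220:480],(390,420));b=cv2.resize(ims[1][170:290,210:490],(410,176));p=np.zeros((420,800,3),np.uint8);p[:,:390]=a;p[:176,390:]=b
cv2.imwrite("pics/d.png",p)
E
```

```text
[0.42332689 0.15279139 0.38876323] [-0.02826707 -0.650742    0.6346446 ]
```

View pics/d.png

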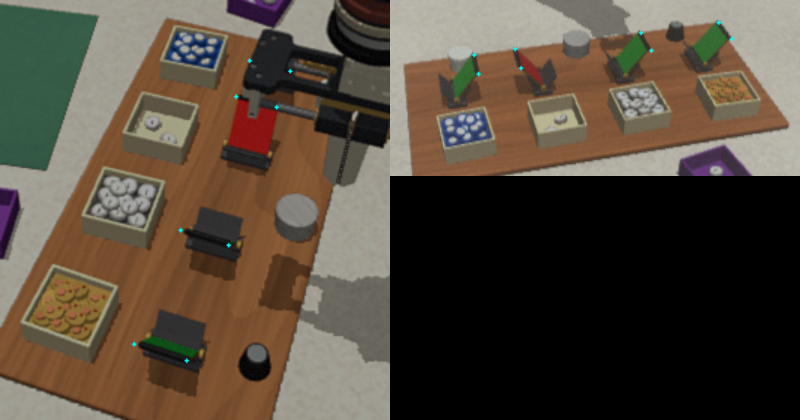

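In the scene view all four beads sit on their predicted rest positions: green, red, green, green from −y to +y. The bins and bystanders haven't moved, and the arm is clear.

```bash
python3 -c "
from cell import *
print(job_done())"
```

```text
the job is handed in; nothing more can be done
None
```

The job is handed in: I pushed over the bezels and movements tags, so the three full bins show green and the nearly empty one red, with every tag resting on its stop.

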